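# Mount the magnifier post on the seed-inspection stand

### The arm

A 6-joint arm with a two-finger parallel gripper is mounted at the origin on the work surface. World frame = base frame: x ahead of the robot, y to its left, z up, the work surface at z = 0. Lengths are in m, angles in rad, forces in N, time in s.
With the tool pointing down it reaches from about 0.325 to 0.775 m from the base axis. Payload 5.5 kg.
Tool frame: the origin (TCP) lies between the finger pads; the fingertips stand 8 mm ahead of it and the grasp point (between the pads) lies 11 mm behind it (tcp_to_tips is the distance from the TCP to the fingertips, in m); z points along the fingers, y is the line along which they close (so a half turn about z gives the same grasp; the last joint's range is limited). The gripper opens to 88 mm and grips with 3 to 60 N. Pads are 20 mm wide; open, the fingers measure 115 mm over their backs; the gripper's body (75 mm by 178 mm) begins 61 mm behind the grasp point.
Start: joints at [-1.291, 0.091, 1.231, -0, 1.82, -0.057], TCP at [0.198, -0.566, 0.231] pointing down, gripper open.
Joint ranges: [-2.87, 2.87], [-0.86, 2.18], [0.17, 2.46], [-1.51, 4.65], [0.06, 2.69], [-2.65, 2.65]. Speed limits (rad/s): [2.57, 2.57, 3.01, 3.14, 3.14, 3.14].

### API

Orientations are given as a unit quaternion [w, x, y, z].
In Python, from bench import * gives the robot as it stands. Calls block until the motion is done:
- move_to(position, orientation): joint-space move of the TCP to a pose.
- move_l(position, speed=0.15, orientation=None): straight line of the TCP; orientation=None keeps the orientation; speed is the mean speed in m/s.
- movej(angles): joint-space move.
- gripper_open() and close(): open the fingers fully, or close them until they stop; the grip force is fixed at half the most.
- hold(seconds).
- inverse_kinematics(position, orientation): joint angles nearest the present ones, or None.
- state(): the state.
- get_image(name): name is "scene" or "top"; returns a dict with "frame" (480x640x3 uint8, blue, green, red), "depth" (480x640 float32, m along the optical axis (not along the pixel's ray), 0 where there is no reading), "camera_matrix" (3x3 intrinsics, pixels), "view" (4x4, takes a point from world to camera coordinates). Camera axes: x right, y up, looking along -z (the intrinsics and any distortion apply to the point x, -y, -z); pixel columns grow to the right and rows downward; lengths in m; the calibration is good to about 2 mm. A picture is of the moment at which its call begins.
A pose or a line that the arm cannot do raises IKError and nothing moves.
- job_done(): hands the job in; it is judged then, once.
The state is a dict: "time": time; "joint_pos": joint angles; "dq": joint speeds; "joint_torque": joint torques, N m; "ee_pos": TCP position; "ee_rot": TCP orientation; "ft_force": force on the tool from outside, world axes, zero at the start; "moment": the same for the moment, N m; "finger_gap": finger opening in m; "finger_force": force on a finger pad.
Only numpy, scipy, OpenCV 4.12 (cv2) and the standard library are available. Lean on these libraries where they do the work, as an engineer would, in place of code of your own. Each camera call takes 0.05 s, during which the arm holds its last target. There are 200 camera calls.

### The job

Take the magnifier post (orange knob) out of its white parking block and slide it, upright, down into the post holder of the inspection stand, past the spring plunger, until it is fully home on the sprung seat inside, with its lens over the white dish. Push gently, since the depth stop inside can only be felt, and let go of the post; leave the other post, the jars, the brush and the pot alone.

Things in the scene. Friction and masses are not known exactly. Their poses are not given: they have to be found in the camera images.
- post: the magnifier post, loose, 0.14 to 0.26 kg, standing in its parking block: a round steel rod 14 mm in diameter, 75 mm long (lowest 5 mm taper to 8 mm); above it an arm (12 mm wide, 73 to 81 mm above the foot) runs along the post's +x to a black-rimmed round lens 60 mm in diameter; on top an orange knob. Origin: centre of the rod's foot; z up along the rod
- grip (a point): place to grip: in the square orange knob on top of the post, on the rod axis, 107 mm above the foot. The knob is 22 x 22 mm, 81 to 125 mm above the foot, its sides parallel to the post's x and y
- lens (a point): centre of the post's lens, 85 mm along the post's +x from the rod axis, 77 mm above the foot
- stand: the inspection stand, fixed: grey base plate 185 x 110 x 12 mm, on it an aluminium post holder 46 x 46 mm, its top 87 mm above the table, with an upright bore. Origin on the table under the bore axis; +x points from the bore to the white dish. Never push the post down with more than 22 N
- mouth (a point): centre of the bore's mouth, on top of the holder, 87 mm above the table. Bore 15.5 mm in diameter, 2 mm chamfer. Sliding the rod past the plunger takes up to about 13 N. Out of sight in the bore a depth stop, set differently each time, carries a sprung seat whose top lies 32 to 52 mm below the mouth
- dish (a point): centre of the white dish, 80 mm in diameter, 15 mm above the table, 85 mm from the bore axis along the stand's +x
- plunger (a joint): travel in m of the ball-nosed spring plunger on the stand's -y side of the holder, 14 mm below the mouth: 0 with its nose fully out (about 4 mm into the bore), about 0.0012 to 0.0025 when pushed back by the rod, which it then grips; spring 4.5 N at 0, 1.5 N more per mm
- seat (a joint): travel in m of the sprung seat on the depth stop in the bore: 0 up, 0.004 fully down, then solid; it gives under less than 1 N. The post is home when the seat is fully down, 36 to 56 mm below the mouth
- park: the white plastic parking block of the magnifier post, fixed, 64 x 64 x 45 mm, square socket 15.5 mm wide and 35 mm deep. Origin: centre of its underside
- post2: the other post, loose, to be left alone: the same but for an untapered foot, a blue knob and a square white reflector card instead of the lens, in a parking block of its own on the other side of the stand. Origin: centre of the rod's foot
- jar1: green glass jar with black lid, 90 mm in diameter, 160 mm high, loose. Origin: centre of the underside
- jar2: green glass jar, 76 mm in diameter, 130 mm high, loose. Origin: centre of the underside
- jar3: green glass jar, 90 mm in diameter, 160 mm high, loose. Origin: centre of the underside
- brush: flat brush lying on the table, 255 mm long, 12 mm thick handle, loose. Origin: underside of the handle's middle
- cup: small white plastic pot with a green lid, 68 mm in diameter, 50 mm high, loose. Origin: centre of the underside

How it is judged:
On the way, in this order (a step that is already met when the one before it is completed fails the run):
1. the magnifier post has been lifted out of its parking block (z of post in the frame of park above 0.05 m and contact force between post and park below 0.1 N), for 0.1 s.
2. the post stands in the holder, gripped by the plunger, with the seat fully down (value of joint seat above 0.003 m and value of joint plunger above 0.001 m and horizontal distance between post and mouth below 0.004 m and angle between post's own z axis and vertical below 0.1 rad), for 0.2 s.
At the end, for the whole second after the job is handed in: the post is in the holder's bore (foot within 4 mm of the bore axis, upright within 0.1 rad), gripped by the plunger (pushed back more than 1 mm), home (seat down more than 3 of its 4 mm), the lens centre within 20 mm of the dish centre seen from above, the post released and at rest (all of step 2 and horizontal distance between lens and dish below 0.02 m and linear speed of post below 0.02 m/s and contact force between post and the fingers below 0.1 N); the robot touches nothing.
It fails at once if the post is forced: its contact forces on the stand, the plunger's grip of about 15 N included, come to more than 50 N (contact force between post and stand above 50 N).
It fails at once if the other post is moved more than 20 mm (distance of post2 from where it was at the start of the episode above 0.02 m).
It fails at once if a jar, the brush or the pot is moved more than 20 mm (distance of any of jar1, jar2, jar3, brush, cup from where it was at the start of the episode above 0.02 m).
It also fails if it takes over 43 s, if anything falls off the work surface, if the arm or the gripper's body presses on something with over 40 N, if the wrist force passes 120 N, or if a joint passes its speed limit or range.

## Working session

There is one attempt and no reset: what is moved stays moved. The work goes in short steps, each a Python script; the robot and the scene stay as the last script left them, time stands still between calls to the robot, and variables do not carry over. Pictures are saved under pics/ and viewed, at most 10 in all, crops included, and the job is handed in when it is done.

```bash
mkdir -p pics; ls
python3 - <<'E'
from bench import *
import cv2,numpy as np,pickle
d={}
for n in("scene","top"):
    g=get_image(n);d[n]=g;cv2.imwrite(f"pics/{n}0.png",g["frame"])
    print(n,g["camera_matrix"],g["view"],[k for k in g])
pickle.dump(d,open("im0.pkl","wb"))
print(state())
E
```

```text
pics
scene [[518.07396191   0.         318.24131524]
 [  0.         518.07396191 235.67950817]
 [  0.           0.           1.        ]] [[ 4.98429281e-01  8.66930090e-01  6.86224778e-04 -3.20754677e-01]
 [-6.68103895e-01  3.83612290e-01  6.37556896e-01  3.69324462e-01]
 [ 5.52454013e-01 -3.18235495e-01  7.70402968e-01 -1.89059658e+00]
 [ 0.00000000e+00  0.00000000e+00  0.00000000e+00  1.00000000e+00]] ['frame', 'depth', 'camera_matrix', 'view']
top [[585.09289437   0.         316.82692946]
 [  0.         585.09289437 237.69632177]
 [  0.           0.           1.        ]] [[ 6.52905361e-03 -9.99978596e-01  4.22602857e-04 -1.88770014e-02]
 [ 9.82166852e-01  6.49216575e-03  1.87899246e-01 -6.23077574e-01]
 [-1.87897968e-01 -8.11737736e-04  9.82188217e-01 -1.24057816e+00]
 [ 0.00000000e+00  0.00000000e+00  0.00000000e+00  1.00000000e+00]] ['frame', 'depth', 'camera_matrix', 'view']
{'time': 0.1, 'joint_pos': array([-1.29068296e+00,  9.17927837e-02,  1.23175238e+00, -2.11010032e-05,
        1.81977445e+00, -5.66928018e-02]), 'dq': array([-0.00123402, -0.00168584, -0.00210533,  0.00106017,  0.00172093,
       -0.0007689 ]), 'joint_torque': array([ 2.99852589e-03, -4.47858882e+01, -4.07567847e+01,  7.00600818e-02,
        2.84444913e-02, -1.17020973e-04]), 'ee_pos': array([ 0.19821376, -0.56605868,  0.2296218 ]), 'ee_rot': array([-8.56959285e-04,  9.85853747e-01,  1.67605619e-01, -1.06422939e-04]), 'ft_force': array([0.43612552, 0.63542827, 0.7484354 ]), 'moment': array([ 0.02829272,  0.03907085, -0.01671688]), 'finger_force': 0.0, 'finger_gap': 0.0877281348506158}
```

View pics/scene0.png

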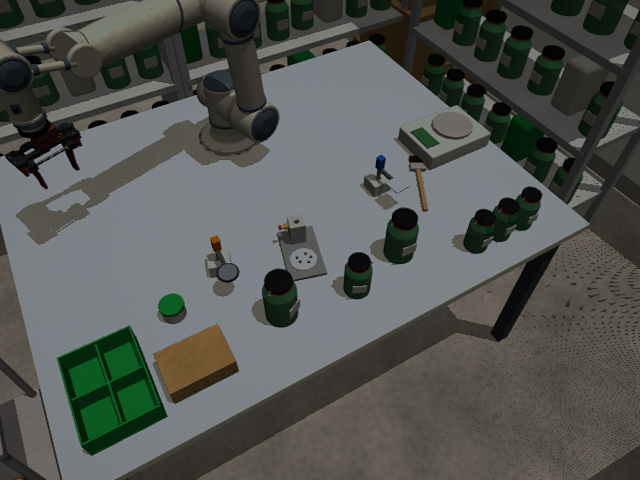

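View pics/top0.png

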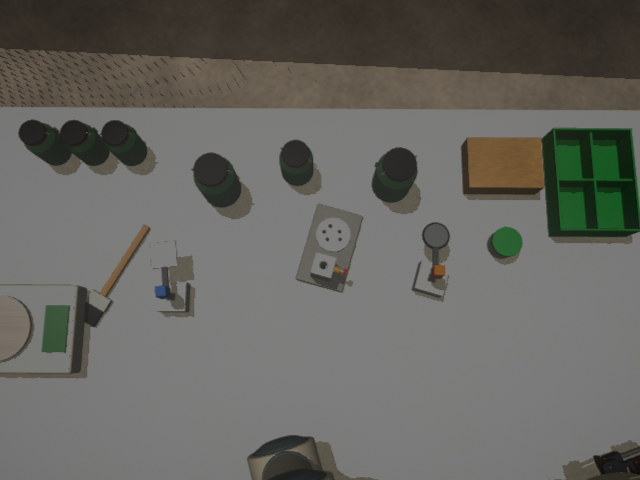

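The top view shows the orange knob at about (438,271), its lens at (436,235), the holder with its dark bore at (324,266) and the dish at (333,235). The brush, pot and jars are well apart from these, with the nearest jar at (395,175). Next I'll measure from the depth clouds of both cameras.

```bash
cat > h.py <<'E'
import cv2,numpy as np
def cloud(g):
    d=g["depth"].astype(float);K=g["camera_matrix"];v,u=np.indices(d.shape)
    p=np.stack([(u-K[0,2])/K[0,0]*d,-(v-K[1,2])/K[1,1]*d,-d,np.ones_like(d)],-1)
    w=(p@np.linalg.inv(g["view"]).T)[...,:3]; w[d<=0]=np.nan; return w
def at_z(g,u,v,z):
    K=g["camera_matrix"];V=np.linalg.inv(g["view"])
    r=V[:3,:3]@np.array([(u-K[0,2])/K[0,0],-(v-K[1,2])/K[1,1],-1]);o=V[:3,3]
    return o+r*(z-o[2])/r[2]
def rect(p):
    r=cv2.minAreaRect((p[:,:2]*1000).astype(np.float32)); return np.round(r[0],1),np.round(r[1],1),round(r[2],1)
E
python3 - <<'E'
from h import *;import pickle
d=pickle.load(open("im0.pkl","rb"))
t=cv2.resize(d["top"]["frame"][200:320,280:480],None,fx=4,fy=4,interpolation=cv2.INTER_CUBIC);t=cv2.convertScaleAbs(t,alpha=1.5)
cv2.imwrite("pics/crop.png",t)
boxes={"top":{"post":(405,215,460,305),"stand":(290,200,365,295)},"scene":{"post":(195,230,245,290),"stand":(270,205,330,285)}}
for n in d:
    g=d[n];w=cloud(g);hsv=cv2.cvtColor(g["frame"],cv2.COLOR_BGR2HSV)
    def reg(k):
        a,b,c,e=boxes[n][k];m=np.zeros(w.shape[:2],bool);m[b:e,a:c]=1;return m
    z=w[...,2]
    org=(hsv[...,0]<20)&(hsv[...,1]>150)&(hsv[...,2]>70)
    for nm,m in (("knob top",reg("post")&org&(z>.129)),("lens/arm",reg("post")&(z>.078)&(z<.096)),("block top",reg("post")&(z>.04)&(z<.05)),
      ("holder top",reg("stand")&(z>.082)&(z<.092)),("dish",reg("stand")&(z>.0135)&(z<.025)&(hsv[...,1]<50)&(hsv[...,2]>150)),("base",reg("stand")&(z>.008)&(z<.02))):
        p=w[m]
        if len(p)>4:print(n,nm,len(p),rect(p),"mean",np.round(np.r_[p.mean(0)]*1000,1), "zmed",round(np.median(p[:,2])*1e3,1))
E
```

```text
scene knob top 47 (array([ 544.8, -265.7]), array([20.4, 21.1]), 79.4) mean [ 543.6 -265.7  135.1] zmed 135.0
scene lens/arm 416 (array([ 600.1, -262.7]), array([ 59. , 110.4]), 73.8) mean [ 615.4 -270.    86.4] zmed 86.3
scene block top 279 (array([ 536.1, -266.4]), array([63.9, 68.7]), 74.4) mean [ 535.4 -269.7   44.9] zmed 44.8
scene holder top 194 (array([554.2, -37.5]), array([71.8, 50.2]), 73.4) mean [558.  -27.6  86.8] zmed 86.9
scene base 1505 (array([576.9, -13.3]), array([155.1, 281.7]), 65.8) mean [623.4 -43.5  13.3] zmed 13.1
top knob top 98 (array([ 543.3, -268.3]), array([22.1, 19.6]), 88.2) mean [ 542.8 -267.5  134.6] zmed 134.6
top lens/arm 685 (array([ 595.5, -263.9]), array([ 58.4, 123.9]), 74.0) mean [ 617.2 -271.8   86.5] zmed 86.6
top block top 609 (array([ 537.2, -269.3]), array([65. , 64.3]), 73.7) mean [ 532.6 -265.4   44.8] zmed 44.8
top holder top 411 (array([554.9, -41.1]), array([73.2, 46.5]), 73.9) mean [558.5 -28.6  87. ] zmed 87.0
top base 2926 (array([612.2, -39.7]), array([155.6, 190.8]), 78.3) mean [618.6 -44.2  13.2] zmed 13.1
```

View pics/crop.png

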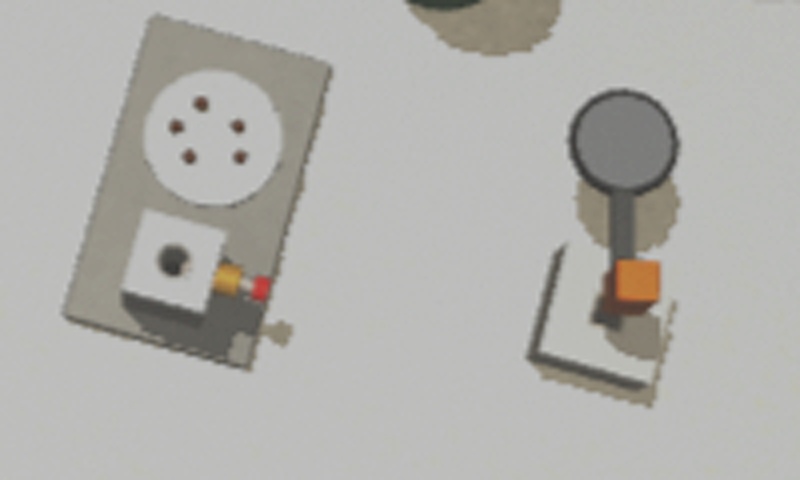

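```bash
cat >> h.py <<'E'
def lens_xy(g,box,z0,z1):
    w=cloud(g);a,b,c,e=box;m=np.zeros(w.shape[:2],np.uint8)
    m[b:e,a:c]=((w[...,2]>z0)&(w[...,2]<z1))[b:e,a:c]
    n0=m.sum();m=cv2.morphologyEx(m,cv2.MORPH_OPEN,cv2.getStructuringElement(cv2.MORPH_ELLIPSE,(11,11)))
    n,l,s,_=cv2.connectedComponentsWithStats(m)
    k=1+np.argmax(s[1:,4]);p=w[l==k]
    (c,r)=cv2.minEnclosingCircle((p[:,:2]*1000).astype(np.float32));return np.r_[c,r,p[:,2].mean()*1e3].round(1),(p.mean(0)*1000).round(1)
E
python3 - <<'E'
from h import *;import pickle
d=pickle.load(open("im0.pkl","rb"))
print("lens top",lens_xy(d["top"],(405,215,460,305),.078,.096),"scene",lens_xy(d["scene"],(195,230,245,295),.078,.096))
for n,box in(("top",(290,200,365,295)),("scene",(270,205,330,285))):
    g=d[n];w=cloud(g);hsv=cv2.cvtColor(g["frame"],cv2.COLOR_BGR2HSV);a,b,c,e=box;R=np.zeros(w.shape[:2],bool);R[b:e,a:c]=1
    m=(R&(w[...,2]>.085)&(w[...,2]<.09)&(hsv[...,1]<60)).astype(np.uint8)
    m=cv2.morphologyEx(m,cv2.MORPH_OPEN,np.ones((3,3)));nn,l,s,_=cv2.connectedComponentsWithStats(m);k=1+np.argmax(s[1:,4])
    p=w[l==k];print(n,"holder",len(p),rect(p))
    V=hsv[...,2];print("V",np.percentile(V[l==k],[5,50,95]))
    m=(R&(w[...,2]>.0135)&(w[...,2]<.02)&(V>1.08*np.median(V[R&(w[...,2]>.009)&(w[...,2]<.0135)]))&(hsv[...,1]<35)).astype(np.uint8)
    nn,l,s,_=cv2.connectedComponentsWithStats(m)
    if nn>1:
        k=1+np.argmax(s[1:,4]);p=w[l==k];print("dish",len(p),cv2.minEnclosingCircle((p[:,:2]*1000).astype(np.float32)),np.median(p[:,2]))
G=d["top"];f=lambda x,y:(280+(x+.5)/4-.5,200+(y+.5)/4-.5)
for nm,(x,y),z in(("bore",(174,260),.086),("facectr",(175.5,261.5),.087),("dish",(213,138),.015),("lens",(624,140),.087),("knob",(637.5,281),.135)):
    print(nm,at_z(G,*f(x,y),z).round(4))
E
```

```text
lens top (array([ 622.2, -276.2,   31.1,   86.7]), array([ 622.3, -277. ,   86.7])) scene (array([ 624.6, -270. ,   29.9,   85.8]), array([ 629. , -267.9,   85.8]))
top holder 22 (array([550.6, -38.2]), array([11.1,  6.5]), 0.3)
V [110.25 124.5  126.  ]
dish 576 ((641.005615234375, -50.442420959472656), 39.77880096435547) 0.015829501406872337Traceback (most recent call last):
  File "<stdin>", line 7, in <module>
    return _wrapfunc(a, 'argmax', axis=axis, out=out, **kwds)
    return bound(*args, **kwds)
ValueError: attempt to get argmax of an empty sequence
```

Run:
```python
from h import *;import pickle
d=pickle.load(open("im0.pkl","rb"))
for n,box in(("top",(290,200,365,295)),("scene",(270,205,330,285))):
    g=d[n];w=cloud(g);a,b,c,e=box;R=np.zeros(w.shape[:2],bool);R[b:e,a:c]=1
    m=(R&(w[...,2]>.083)&(w[...,2]<.09)).astype(np.uint8)
    m=cv2.morphologyEx(m,cv2.MORPH_CLOSE,np.ones((5,5)));m=cv2.morphologyEx(m,cv2.MORPH_OPEN,np.ones((9,9)));nn,l,s,_=cv2.connectedComponentsWithStats(m)
    if nn>1:
        k=1+np.argmax(s[1:,4]);p=w[(l==k)&(w[...,2]>.083)];print(n,"holder",len(p),rect(p),s[k])
G=d["top"];f=lambda x,y:(280+(x+.5)/4-.5,200+(y+.5)/4-.5)
for nm,(x,y),z in(("bore",(174,260),.086),("facectr",(175.5,261.5),.087),("dish",(213,138),.015),("lens",(624,140),.081),("knob",(637.5,281),.135)):
    print(nm,at_z(G,*f(x,y),z).round(4))
```

```text
top holder 91 (array([561.6, -43.5]), array([17.4, 25. ]), 89.8) [326 258   9  12 108]
scene holder 162 (array([559.1, -29.3]), array([47. , 49.3]), 62.4) [287 216  17  13 201]
bore [ 0.559  -0.0288  0.086 ]
facectr [ 0.5581 -0.0296  0.087 ]
dish [ 0.6402 -0.0516  0.015 ]
lens [ 0.6275 -0.2744  0.081 ]
knob [ 0.5426 -0.2679  0.135 ]
```

Two-camera averages:
- **Bore:** (0.5585, -0.0292).
- **Dish:** 84.8 mm from the bore (85 expected), so the stand yaw is about -15°.
- **Post:** yaw about -5.5°, leaning about 2.7° towards the lens inside its socket. The block centre is (0.537, -0.268).

I'll grip across post x, so the pads square the knob up.

```bash
cat >> h.py <<'E'
def quat(yaw_deg,s=1):  # tool down, tool y along s*(post x)
    a=np.radians(yaw_deg+90*s)/2; return np.array([0,np.cos(a),np.sin(a),0])
E
python3 - <<'E'
from bench import *;from h import *
B=[]
for s in(1,-1):
    q=quat(-5.5,s);j=inverse_kinematics([.5377,-.2677,.20],q);j2=inverse_kinematics([.5585,-.0292,.23],quat(-15,s));print(s,j,j2)
    if j is not None and j2 is not None:B.append((max(abs(j[5]),abs(j2[5])),s))
s=min(B)[1];print("use",s)
q=quat(-5.5,s)
move_to([.5377,-.2677,.19],q);f0=state()["ft_force"]
move_l([.5377,-.2677,.106],.12);print("dF down",state()["ft_force"]-f0)
g=get_image("top");cv2.imwrite("pics/pre.png",cv2.resize(g["frame"][180:330,360:510],None,fx=4,fy=4))
close();hold(.2);st=state();print(st["time"],st["ee_pos"],st["ft_force"]-f0,st["moment"],st["finger_gap"],st["finger_force"])
E
```

```text
1 [-5.18570444e-01  8.86719902e-02  1.28738413e+00 -4.44089210e-16
  1.76553653e+00 -4.22577336e-01] [-1.13067167e-01 -1.90189524e-02  1.34454997e+00 -4.44089210e-16
  1.81606164e+00  1.48732220e-01]
-1 None None
use 1
dF down [-0.55215799  0.70456488  0.2289357 ]
3.8917 [ 0.53711385 -0.2676231   0.10589617] [-4.95282037  1.69279036  3.0511912 ] [0.16290313 1.10005131 0.0263446 ] 0.021910447407096672 29.980294704437256
```

Run:
```python
from bench import *;from h import *;import pickle
move_l([.5370,-.2677,.125],.06);st=state();print(st["ft_force"],st["moment"])
move_l([.5370,-.2677,.226],.12);st=state();print(st["time"],st["ee_pos"],st["ft_force"],st["moment"],st["finger_gap"])
move_to([.5585,-.0292,.231],quat(-15));hold(.3)
st=state();print(st["time"],st["ee_pos"],st["ft_force"],st["moment"],st["finger_gap"])
d={n:get_image(n) for n in("top","scene")};pickle.dump(d,open("im1.pkl","wb"))
for n,b in(("top",(260,190,380,280)),("scene",(240,160,360,250))):
    w=cloud(d[n]);a,y,c,e=b;R=np.zeros(w.shape[:2],bool);R[y:e,a:c]=1
    z=w[R][:,2];print(n,np.histogram(z[~np.isnan(z)],bins=np.arange(.1,.3,.01)))
T=cv2.resize(d["top"]["frame"][190:300,250:400],None,fx=4,fy=4,interpolation=cv2.INTER_CUBIC)
S=cv2.resize(d["scene"]["frame"][130:290,220:370],None,fx=4,fy=4,interpolation=cv2.INTER_CUBIC)
cv2.imwrite("pics/t1.png",cv2.convertScaleAbs(T,alpha=1.5));cv2.imwrite("pics/s1.png",cv2.convertScaleAbs(cv2.resize(S,(562,600)),alpha=1.6))
```

```text
[-3.97903865  1.35229572  0.698201  ] [ 0.20649956  0.86779467 -0.00543222]
5.35 [ 0.53681788 -0.2675925   0.22480354] [ 0.06643341 -0.49566608 -3.19445856] [-0.00980546 -0.06114742  0.03825457] 0.02176229235479497
6.6 [ 0.55853201 -0.03022731  0.2308418 ] [ 0.78527762 -0.24962665 -2.62901813] [-0.01839162 -0.07353732 -0.05176091] 0.02167738824923483
top (array([0, 0, 0, 0, 0, 0, 0, 0, 0, 0, 0, 0, 0, 0, 0, 0, 0, 0, 0]), array([0.1 , 0.11, 0.12, 0.13, 0.14, 0.15, 0.16, 0.17, 0.18, 0.19, 0.2 ,
       0.21, 0.22, 0.23, 0.24, 0.25, 0.26, 0.27, 0.28, 0.29]))
scene (array([  0,   0,   0,   0,   2,   4,  10,   7,   8,   4,   8, 379,  18,
        25,   3,   0,   0,   0,   0]), array([0.1 , 0.11, 0.12, 0.13, 0.14, 0.15, 0.16, 0.17, 0.18, 0.19, 0.2 ,
       0.21, 0.22, 0.23, 0.24, 0.25, 0.26, 0.27, 0.28, 0.29]))
```

View pics/s1.png

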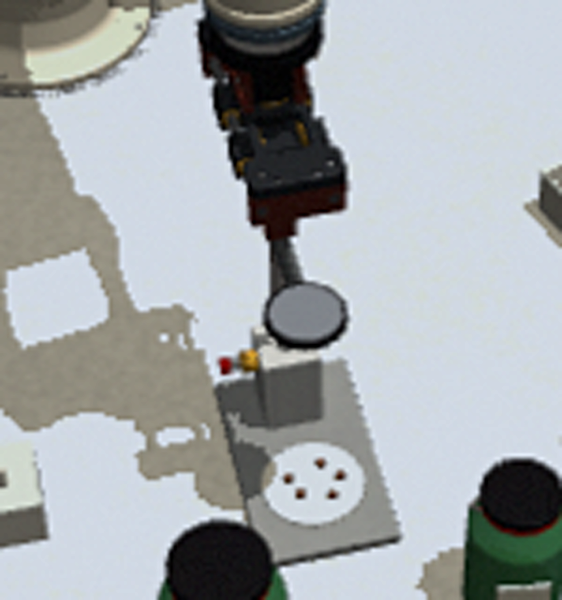

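View pics/t1.png

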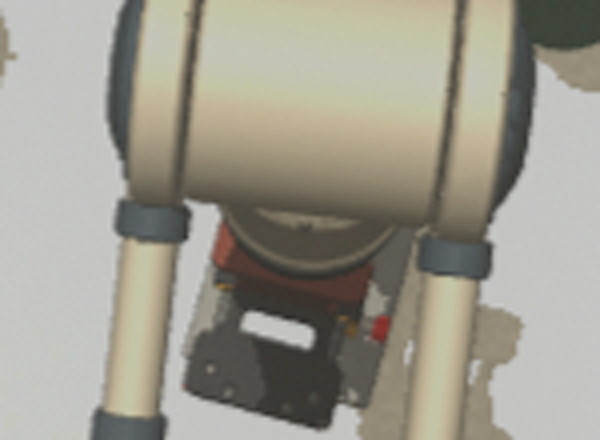

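The scene view shows the post hanging upright, lens at about (305,313), between the gripper and the holder. The arm hides it from the top camera. I'll check lens position and tilt from the scene depth.

Run:
```python
from bench import *;from h import *;import pickle
d=pickle.load(open("im1.pkl","rb"));g=d["scene"];w=cloud(g)
m=np.zeros(w.shape[:2],np.uint8);m[190:250,280:325]=((w[...,2]>.19)&(w[...,2]<.235))[190:250,280:325]
m=cv2.morphologyEx(m,cv2.MORPH_OPEN,cv2.getStructuringElement(cv2.MORPH_ELLIPSE,(9,9)));p=w[m>0]
A=np.c_[p[:,:2]-p[:,:2].mean(0),np.ones(len(p))];c=np.linalg.lstsq(A,p[:,2],rcond=None)[0]
print(len(p),"lens mean",p.mean(0).round(4),"circle",cv2.minEnclosingCircle((p[:,:2]*1000).astype(np.float32)),"slope",c.round(3))
print("z pct",np.percentile(p[:,2],[5,50,95]))
st=state();print(st["ee_pos"],st["joint_pos"],inverse_kinematics([.5585,-.0292,.231],quat(-15)))
```

```text
326 lens mean [ 0.6429 -0.0507  0.2157] circle ((639.6224365234375, -47.10030746459961), 34.32081985473633) slope [-0.014 -0.009  0.216]
z pct [0.21215603 0.21555531 0.21926009]
[ 0.55852523 -0.02984857  0.23090706] [-1.14192636e-01 -1.85511875e-02  1.34248339e+00 -3.99549241e-05
  1.81779716e+00  1.48606808e-01] [-1.13067167e-01 -1.88192635e-02  1.34258373e+00 -4.44089210e-16
  1.81782819e+00  1.48732220e-01]
```

```bash
cat >> h.py <<'E'
def descend(xy,z,zend,step,F0,stop,bench,speed=.03,gain=1.2e-4,every=1):
    xy=np.array(xy,float);n=0;dF=np.zeros(3)
    while z>zend:
        z-=step;bench.move_l([*xy,z],speed);s=[bench.state()];bench.hold(.02);s.append(bench.state())
        dF=np.mean([k["ft_force"] for k in s],0)-F0
        if n%every==0 or dF[2]>stop:print(round(s[1]["time"],2),"z",round(z*1e3,1),"real",(s[1]["ee_pos"]*1e3).round(1),"dF",dF.round(1))
        n+=1
        if dF[2]>stop or np.hypot(*dF[:2])>15:break
        if np.hypot(*dF[:2])>2:xy+=gain*dF[:2]
    return xy,z,dF
E
python3 - <<'E'
import bench;from bench import *;from h import *
xy=np.array([.5585,-.0292])+[0,.0004]
move_l([*xy,.192],.1);hold(.3);F0=np.mean([(hold(.02),state()["ft_force"])[1] for _ in range(5)],0);print(F0)
r=descend(xy,.192,.174,.002,F0,9,bench);print(r)
np.save("st.npy",np.r_[r[0],r[1],F0])
E
```

```text
[-0.03063868 -0.1634918  -2.3005431 ]
7.89 z 190.0 real [558.4 -28.8 189.8] dF [ 0.1  0.5 -0.1]
8.16 z 188.0 real [558.4 -28.8 187.8] dF [-1.   0.6  0. ]
8.43 z 186.0 real [558.4 -28.8 185.8] dF [0.7 0.3 0.4]
8.69 z 184.0 real [558.4 -28.8 183.8] dF [ 0.2  0.3 -0.3]
8.96 z 182.0 real [558.4 -28.8 181.8] dF [ 0.4 -0.3 -0.4]
9.22 z 180.0 real [558.5 -28.5 180. ] dF [-0.1  1.9  0.4]
9.49 z 178.0 real [558.4 -28.1 178.4] dF [-1.2  4.1  4.2]
9.76 z 176.0 real [557.9 -27.7 175.3] dF [-2.9  4.1  1.5]
10.03 z 174.0 real [557.7 -27.6 173.2] dF [-1.5  4.4  0. ]
(array([ 0.55782788, -0.02727883]), 0.174, array([-1.50870027,  4.44635748,  0.02683689]))
```

Run:
```python
import bench;from bench import *;from h import *
a=np.load("st.npy");xy,z,F0=a[:2],a[2],a[3:]
xy,z,dF=descend(xy,z,.151,.001,F0,16,bench,speed=.02,gain=1e-4,every=2)
np.save("st.npy",np.r_[xy,z,F0]);print(xy,z,dF,state()["moment"],state()["finger_gap"])
```

```text
10.29 z 173.0 real [557.7 -27.4 172.7] dF [-1.3  3.1 -0.3]
10.82 z 171.0 real [557.7 -27.1 171. ] dF [-0.9  1.3  0. ]
11.36 z 169.0 real [557.9 -26.6 169.2] dF [1.1 1.7 1.5]
11.89 z 167.0 real [557.9 -26.2 166.7] dF [1.4 2.2 0.4]
12.43 z 165.0 real [557.8 -26.  164.7] dF [-0.3  2.3  0.2]
12.96 z 163.0 real [557.8 -25.9 163.1] dF [-1.2  0.3  3.5]
13.49 z 161.0 real [557.8 -25.8 160.7] dF [-1.1 -0.3  2.8]
14.03 z 159.0 real [557.8 -25.8 159. ] dF [-1.5 -0.8  4.4]
14.56 z 157.0 real [557.7 -25.8 156.8] dF [-1.6 -1.1  4.6]
15.09 z 155.0 real [557.6 -25.8 154.7] dF [-1.1 -1.4  4.3]
15.62 z 153.0 real [557.6 -25.8 152.8] dF [-1.2 -0.4  3.9]
16.16 z 151.0 real [557.5 -25.9 150.7] dF [-1.2 -0.7  3.7]
[ 0.55750281 -0.02594073] 0.15099999999999997 [-1.17970505 -0.74503618  3.73166405] [-0.18470459  0.00766002  0.0455229 ] 0.02147625910392927
```

Run:
```python
import bench;from bench import *;from h import *
a=np.load("st.npy");xy,z,F0=a[:2],a[2],a[3:]
xy,z,dF=descend(xy,z,.122,.0006,F0,10,bench,speed=.02,gain=1e-4,every=5)
np.save("st.npy",np.r_[xy,z,F0]);s=state();print(xy,z,dF,s["moment"],s["finger_gap"],s["time"])
```

```text
16.43 z 150.4 real [557.5 -25.9 150.3] dF [-0.3 -0.3  4.7]
17.76 z 147.4 real [557.5 -26.  147.3] dF [-0.5 -0.5  5.4]
19.09 z 144.4 real [557.5 -26.  144.2] dF [-0.3 -1.2  5.1]
20.43 z 141.4 real [557.5 -26.  141.3] dF [-1.2 -1.7  4.6]
21.76 z 138.4 real [557.4 -26.  138.3] dF [-0.3 -0.3  4.7]
23.09 z 135.4 real [557.4 -26.1 135.2] dF [-0.1 -0.2  4.4]
24.43 z 132.4 real [557.4 -26.1 132.3] dF [-0.5 -1.   4.9]
25.76 z 129.4 real [557.4 -26.2 130.1] dF [-1.6 -0.3  9.8]
26.02 z 128.8 real [557.4 -26.2 130.1] dF [-3.5  0.2 11.3]
[ 0.55731449 -0.02630214] 0.12880000000000036 [-3.46884169  0.15095607 11.33928024] [-0.00392247  0.66519978 -0.00243673] 0.021981479128084763 26.025
```

Run:
```python
import bench;from bench import *;from h import *;import pickle
a=np.load("st.npy");xy,z,F0=a[:2],a[2],a[3:]
xy,z,dF=descend(xy,z,z-.001,.0005,F0,14,bench,speed=.02,gain=3e-4)
p=state()["ee_pos"]
move_l([p[0],p[1],p[2]],.02);print("relaxed",state()["ft_force"]-F0)
gripper_open();hold(.2);s=state();print(s["ee_pos"],s["ft_force"],s["finger_gap"],s["time"])
move_l([p[0],p[1],.22],.15);print(state()["time"])
move_to([.40,-.25,.28],quat(-15));hold(.3);s=state();print(s["time"],s["ft_force"])
d={n:get_image(n) for n in("top","scene")};pickle.dump(d,open("im2.pkl","wb"))
T=cv2.resize(d["top"]["frame"][190:310,260:400],None,fx=4,fy=4,interpolation=cv2.INTER_CUBIC)
S=cv2.resize(d["scene"]["frame"][180:300,240:360],None,fx=4,fy=4,interpolation=cv2.INTER_CUBIC)
cv2.imwrite("pics/t2.png",cv2.convertScaleAbs(T,alpha=1.5));cv2.imwrite("pics/s2.png",cv2.convertScaleAbs(S,alpha=1.6))
g=d["top"];w=cloud(g);hsv=cv2.cvtColor(g["frame"],cv2.COLOR_BGR2HSV)
R=np.zeros(w.shape[:2],bool);R[200:300,280:370]=1
m=R&(hsv[...,0]<20)&(hsv[...,1]>150)&(w[...,2]>.13);k=w[m];print("knob",len(k),rect(k),np.percentile(k[:,2],[10,50,90]))
print("lens",lens_xy(g,(290,190,370,260),.1,.13))
```

```text
26.29 z 128.3 real [557.4 -26.2 130.1] dF [-3.7  0.  13.8]
26.56 z 127.8 real [557.1 -26.2 130.1] dF [-1.1 -0.1 13.7]
relaxed [-1.19103969 -0.06860035  6.19967815]
[ 0.55711824 -0.02623157  0.13009485] [-0.37450834  0.70504937 -0.63371302] 0.08778923108593757 28.1333
28.8833
30.2667 [0.19080955 0.33536302 0.51349923]
knob 95 (array([558.7, -27. ]), array([19.5, 20.4]), 74.4) [0.15653935 0.15891012 0.16169049]
lens (array([639.4, -50.2,  30.3, 115.1]), array([638.8, -50.1, 115.1]))
```

View pics/s2.png

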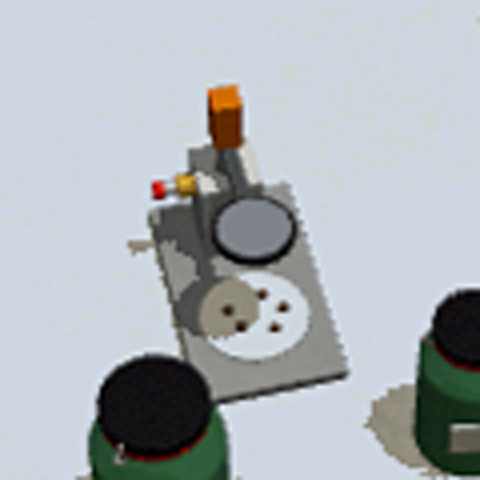

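View pics/t2.png

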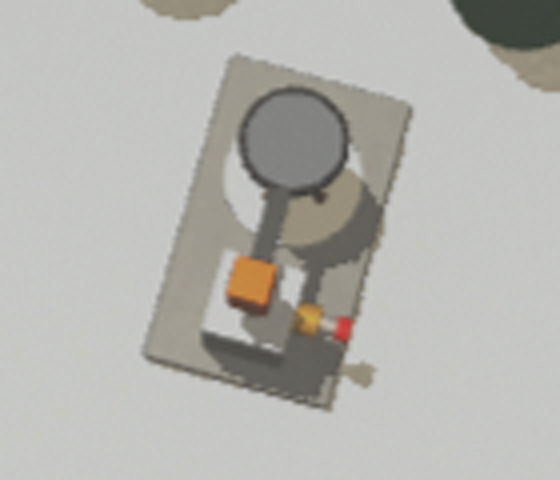

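The scene and top views show the post upright in the holder, with the lens at (295,140) in the top crop, over the dish. The knob top is at z = 0.159, so the foot is 53 mm deep, within the 36–56 mm home range, and the stop felt solid. The lens is about 1.5 mm from the dish centre, and the gripper is well clear.

```bash
python3 -c "
from bench import *
print(job_done())"
```

```text
the job is handed in; nothing more can be done
None
```

The magnifier post is upright and fully home in the stand's holder, about 53 mm deep on a stop that felt solid at about 14 N of push. It is released, its lens is about 1.5 mm from the dish centre, and the job is handed in; no verdict came back.

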